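Slide the plug-in module onto the test box rail until it latches

TASK

Pick up the plug-in module (the grey block with the wide flat brass foot, not the same block without a foot), set it on the open end of the rail in front of the test box (the one with the black rocker switch) and slide it fully home against the box, so that the sprung catch snaps up behind its foot; then let go. Do not knock over the glass rectifier tube.

Things in the scene. Friction and masses are not known exactly. Their poses are not given: they have to be found in the camera images.
- module: Plug-in module, 0.18-0.35 kg, upright: brass foot plate 60 (x) x 56 (y) x 8 mm, on it, centred, a grey plastic housing 44 (x) x 34 (y) x 60 mm; 68 mm high. Origin: centre of foot's underside, z up. Either x end may go first into the rail. Grip the 34 mm width in the upper half, so the fingers clear the rail walls. A like block without foot stands nearby.
- dock: Grey test box 50 mm high and its rail, fixed. Origin: on the table, centre of the channel's mouth; x = slide direction. Rail floor 6 mm thick, 110 wide, x -110 to 90 (box face = stop). Channel x 0 to 90: walls 64 apart, 24 high, with lips 44 apart, 12 above the floor, that go over the foot. Funnel x -50 to 0, 100 to 64 wide, 20 high. Set module down at x -60, slide straight to home, x 57.5 to 60.
- latch (a joint): Sprung brass catch in the rail floor: a ramp 24 mm wide, about 10 to 27.5 mm inside the channel's mouth, 5 mm above the floor. Value in m: 0 = up, about 0.005 = pressed flush by the foot passing over it (spring about 2 N; sliding the module over it takes some 1 to 4 N). It springs back to 0 behind the foot when the module is home and blocks its way back.
- tube: Glass rectifier tube standing upright on its black base, 36 mm in diameter, 87 mm high, fragile, not to be knocked over. Origin: centre of its underside, z up.

How it is judged:
At the end, for the whole second after the job is handed in: The module sits in the rail fully home: its centre 55 to 64 mm along the rail from the channel's mouth, within 10 mm of the centre line, upright, in line with the rail within 10 degrees, foot on the rail floor within 5 mm, at rest, and the catch is back up behind it (less than 1.5 mm down) (x of module in the frame of dock between 0.055 and 0.064 m and y of module in the frame of dock between -0.01 and 0.01 m and z of module in the frame of dock below 0.011 m and angle between the x axis of module and the x axis of dock, either way round below 0.175 rad and angle between module's own z axis and vertical below 0.1 rad and value of joint latch below 0.0015 m and linear speed of module below 0.02 m/s); the robot touches nothing.
It fails at once if the glass tube is knocked over (angle between tube's own z axis and vertical above 0.5 rad).
It also fails if it takes over 38 s, if anything falls off the work surface, if the arm or the gripper's body presses on something with over 40 N, if the wrist force passes 120 N, or if a joint passes its speed limit or range.

ROBOT

A 6-joint arm with a two-finger parallel gripper is mounted at the origin on the work surface. World frame = base frame: x ahead of the robot, y to its left, z up, the work surface at z = 0. Lengths are in m, angles in rad, forces in N, time in s.
With the tool pointing down it reaches from about 0.4 to 0.825 m from the base axis. Payload 7 kg.
Tool frame: the origin (TCP) lies on the centre line of the jaws, within the pads' length; the fingertips stand tip_reach ahead of it and the grasp point (between the pads) is the TCP (tip_reach is the distance from the TCP to the fingertips, in m); z points along the fingers, y is the line along which they close (so a half turn about z gives the same grasp; the last joint's range is limited). The gripper opens to 88 mm and grips with 3 to 60 N. Pads are 19 mm wide; open, the fingers measure 130 mm over their backs; the gripper's body (78 mm by 193 mm) begins 47 mm behind the grasp point.
Start: joints at [1.607, 0.359, 0.012, 0, -1.224, -0.288], TCP at [0.168, 0.654, 0.246] pointing down, gripper open.
Joint ranges: [-3.07, 3.07], [-1.43, 2.12], [-1.02, 1.25], [-3.03, 1.67], [-3.05, -0], [-3.03, 3.03]. Speed limits (rad/s): [2.39, 2.39, 3.01, 3.14, 3.14, 3.14].

INTERFACE

Orientations are given as [roll, pitch, yaw] about the fixed x, y, z axes, in that order (R = Rz(yaw) Ry(pitch) Rx(roll)).
In Python, from station import get_state, grab_frame, calibration, job_done, find_in, mark_of, tip_reach gives the robot as it stands.
- The arm moves only by the shell command python3 -m handwheel 'ROWS' [OPENING] [FORCE]. ROWS is JSON, a list of rows, each an object with "delta_pos": the shift along the world's x, y, z in units of 30 mm (1.0 is 30 mm), a list of three; "dr": the turn, a rotation vector about the world's x, y, z in degrees, a list of three. In form: [{"delta_pos": [tx, ty, tz], "dr": [rx, ry, rz]}, ...]. A call has 1 to 10 rows; each row shifts and turns the commanded pose from where the row before left it; what a row does not reach is not made up. A row lasts 1/10 s, in which the tool goes at most 50 mm and 8.59 degrees, less where a joint would pass 70% of its speed; a pose out of reach is approached as far as the arm can. A call is refused whole if a number of a shift passes 1 or a number of a turn 8.59, either way. A call with a gripper value outside its range is refused whole. OPENING is the closure, from -1 (fully open) to 1 (shut), set as the call begins (- or left out, the last holds). The fingers move at their own pace and stop on an object; FORCE is the grip in N (left out, the last holds). Time passes only in rows, so rows that do not move let the fingers close. It gives the time, the measured TCP pose, the force, the opening and the grip force at its end, in the units of the state.
- get_state(): the state, without advancing time (a new reading comes with each control period).
- grab_frame(name): name is "scene" or "top" or "wrist"; returns the picture (384x512x3 uint8, red, green, blue); there is no depth.
- calibration(name): a dict with "fx", "fy", "cx", "cy" (pixels), "k1" (the pictures are not rectified: a ray, as slopes to the right and down, at radius r is drawn at 1 + k1 r^2 times it, then the intrinsics apply), "extrinsics" (4x4, takes a point from world to camera coordinates). Camera axes: x right, y down, z forward; pixel columns grow to the right and rows downward; lengths in m; the calibration is good to about 2 mm. A picture is of the moment at which its call begins: read the wrist's pose just before it. calibration takes no time and is no camera call; for the wrist camera it gives the pose at the moment of the call.
- job_done(): hands the job in; it is judged then, once.
Trained networks look in the newest picture that a camera, given by its name, has taken for a name from the list of things; names that differ only in an ending like _2 or _b are one class to them, and where a whole thing is asked for, a point or a joint stands for the part that bears it (a point fixed in the world has none). Each returns a list of dicts, best first, with "conf" (0 to 1); they miss things now and then, are a little off and sometimes report something else, mostly with a low value. They report only what shows in the picture. A call takes as long as a camera call.
- find_in(camera, query): "location" ([column, row] in pixels, amid what is visible of it).
- mark_of(camera, query): "location" ([column, row] in pixels: a listed point, or the origin of a listed thing).
The state is a dict: "t": time; "q": joint angles; "qd": joint speeds; "joint_efforts": joint torques, N m; "eef_pos": TCP position; "ee_rot": TCP orientation; "force": force on the tool from outside, world axes, zero at the start; "moment": the same for the moment, N m; "width": finger opening in m; "gripper_force": force on a finger pad.
Only numpy, scipy, OpenCV 4.12 (cv2) and the standard library are available. Lean on these libraries where they do the work, as an engineer would, in place of code of your own. Each camera call takes 0.05 s, during which the arm holds its last target. There are 200 camera calls.

## Working session

There is one attempt and no reset: what is moved stays moved. The work goes in short steps, Python scripts to look and compute and a shell command to move; the robot and the scene stay as the last step left them, time stands still between calls to the robot, and variables do not carry over. Pictures are saved under pics/ and viewed, at most 10 in all, crops included, and the job is handed in when it is done.

```bash
mkdir -p pics
cat > h.py <<'E'
import numpy as np, cv2
from station import *
def ray(cam,px,C=None):
    c=C or calibration(cam); K=np.array([[c['fx'],0,c['cx']],[0,c['fy'],c['cy']],[0,0,1]],float)
    E=np.array(c['extrinsics']); R,t=E[:3,:3],E[:3,3]
    u=cv2.undistortPoints(np.array([[px]],float),K,np.array([c['k1'],0,0,0,0.]))[0,0]
    return -R.T@t, R.T@np.array([u[0],u[1],1])
def onz(cam,px,z=0.,C=None):
    o,d=ray(cam,px,C); return (o+d*(z-o[2])/d[2]).round(4)
def proj(cam,P,C=None):
    c=C or calibration(cam); K=np.array([[c['fx'],0,c['cx']],[0,c['fy'],c['cy']],[0,0,1]],float)
    E=np.array(c['extrinsics']); r=cv2.Rodrigues(E[:3,:3])[0]
    return cv2.projectPoints(np.array(P,float).reshape(-1,3),r,E[:3,3],K,np.array([c['k1'],0,0,0,0.]))[0][:,0]
def save(im,n): cv2.imwrite('pics/'+n+'.png',im[:,:,::-1])
E
python3 - <<'E'
from h import *
s=get_state(); print(s['t'],s['eef_pos'],s['ee_rot'],s['width'],tip_reach)
ims=[]
for c in ['top','scene']:
    im=grab_frame(c); save(cv2.resize(im,(800,600)),c+'0')
    for q in ['module','dock','tube','latch']:
        for f in (find_in,mark_of):
            for d in f(c,q)[:3]: print(c,q,f.__name__,np.round(d['location'],1),round(d['conf'],2),onz(c,d['location'],0.0))
E
```

```text
0.0 [0.16807246 0.65327166 0.24462079] [ 3.13993222e+00 -1.61359803e-04 -2.51939478e-01] 0.08758784773831226 0.019
top module call [378.3 148.5] 0.83 [ 0.5974 -0.3425  0.    ]
top module call [376.6 148.1] 0.93 [ 0.5981 -0.3394  0.    ]
top dock call [118.8 156.4] 0.92 [0.5705 0.1379 0.    ]
top dock call [153.8 159.5] 0.92 [0.5663 0.0719 0.    ]
top tube call [290.4 136.1] 0.78 [ 0.6163 -0.18    0.    ]
top tube call [291.8 142. ] 0.85 [ 0.6053 -0.1828  0.    ]
top latch call [139.9 152.9] 0.41 [0.578  0.0985 0.    ]Traceback (most recent call last):
  File "<stdin>", line 8, in <module>
ValueError: it knows: dock, module, tube
```

View pics/top0.png

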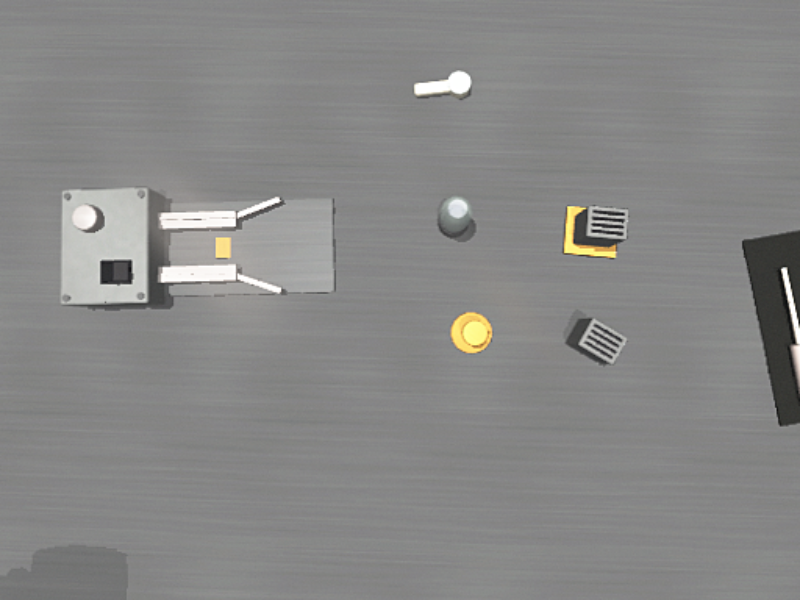

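Run:
```python
from h import *
im=grab_frame('scene'); save(cv2.resize(im,(800,600)),'scene0')
for q in ['module','dock','tube']:
    for d in mark_of('scene',q)[:3]: print(q,np.round(d['location'],1),round(d['conf'],2),onz('scene',d['location'],0.0))
```

```text
module [154.8 285.6] 0.75 [ 0.5951 -0.343  -0.    ]
dock [367.8 183.7] 0.62 [0.5616 0.0745 0.    ]
tube [258.6 248.8] 0.76 [ 0.6033 -0.172   0.    ]
```

View pics/scene0.png

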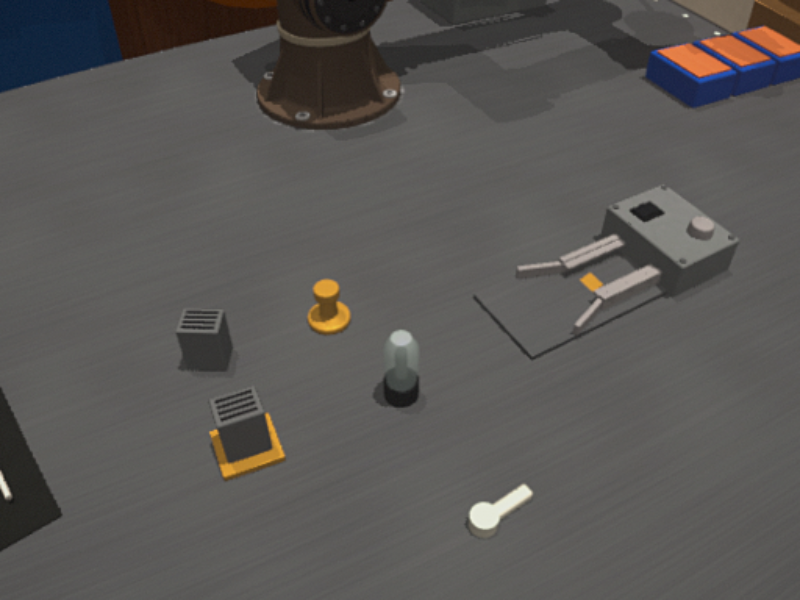

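The module with the brass foot is at about (592,232) in the 800x600 top view, with the footless block at (600,342) below it. The tube is at (456,215), between module and rail. The rail's open end is at about (333,245) and the box with the black switch is at (105,245). The slide direction is roughly world +y.

```bash
cat > meas.py <<'E'
from h import *
im=grab_frame('top'); hsv=cv2.cvtColor(im,cv2.COLOR_RGB2HSV)
m=cv2.inRange(hsv,(12,120,90),(35,255,255))
n,l,st,ce=cv2.connectedComponentsWithStats(m)
for i in range(1,n):
    if st[i,4]>40: 
        pts=np.argwhere(l==i)[:,::-1].astype(np.float32)
        b=cv2.boxPoints(cv2.minAreaRect(pts)); w=np.array([onz('top',p,.008)for p in b])
        print(st[i],'ctr',w.mean(0).round(4),'edge deg',np.degrees(np.arctan2(*(w[1]-w[0])[1::-1])).round(1),np.linalg.norm(w[1]-w[0]).round(3),np.linalg.norm(w[2]-w[1]).round(3))
E
python3 - <<'E'
from meas import *
s=.64
f=lambda p,z:onz('top',np.array(p)*s,z)
print('rail open corners',f((332.5,198),.006),f((335,291.5),.006))
print('wall tops',[f(p,.027) for p in((160,220),(236,218.5),(160,274),(237,272.5))])
print('catch',f((223,248),.008))
E
```

```text
[361 132  33  33 325] ctr [ 0.5971 -0.3393  0.008 ] edge deg -4.2 0.056 0.06
[289 200  26  26 386] ctr [ 0.476  -0.2027  0.008 ] edge deg -88.5 0.045 0.045
rail open corners [ 0.629  -0.0365  0.006 ] [ 0.5187 -0.0434  0.006 ]
wall tops [array([0.5944, 0.1586, 0.027 ]), array([0.5982, 0.0705, 0.027 ]), array([0.5322, 0.1552, 0.027 ]), array([0.5362, 0.0665, 0.027 ])]
catch [0.5662 0.0901 0.008 ]
```

```bash
python3 -m handwheel '[{"delta_pos":[1,-1,0],"dr":[0,0,-8]},{"delta_pos":[1,-1,0],"dr":[0,0,-8]},{"delta_pos":[1,-1,0],"dr":[0,0,-8]},{"delta_pos":[1,-1,0],"dr":[0,0,-8]},{"delta_pos":[1,-1,0],"dr":[0,0,-8]},{"delta_pos":[1,-1,0],"dr":[0,0,-8]},{"delta_pos":[1,-1,0],"dr":[0,0,-8]},{"delta_pos":[1,-1,0],"dr":[0,0,-8]},{"delta_pos":[1,-1,0],"dr":[0,0,-8]},{"delta_pos":[1,-1,0],"dr":[0,0,0]}]' -1 25
```

```text
t: 1.65
eef_pos: [0.4692, 0.3524, 0.2459]
ee_rot: [-3.141, 0.001, -1.513]
force: [-0.2, 0.0, -0.1]
width: 0.0878
gripper_force: 0.0
```

```bash
python3 -m handwheel '[{"delta_pos":[0.3,-1,0],"dr":[0,0,-3]},{"delta_pos":[0.3,-1,0],"dr":[0,0,-3]},{"delta_pos":[0.3,-1,0],"dr":[0,0,-1.5]},{"delta_pos":[0.3,-1,0],"dr":[0,0,0]},{"delta_pos":[0.3,-1,0],"dr":[0,0,0]},{"delta_pos":[0.3,-1,0],"dr":[0,0,0]},{"delta_pos":[0.3,-1,0],"dr":[0,0,0]},{"delta_pos":[0.3,-1,0],"dr":[0,0,0]},{"delta_pos":[0.3,-1,0],"dr":[0,0,0]},{"delta_pos":[0.3,-1,0],"dr":[0,0,0]}]'; python3 -m handwheel '[{"delta_pos":[0.3,-1,0],"dr":[0,0,0]},{"delta_pos":[0.3,-1,0],"dr":[0,0,0]},{"delta_pos":[0.3,-1,0],"dr":[0,0,0]},{"delta_pos":[0.3,-1,0],"dr":[0,0,0]},{"delta_pos":[0,-1,0],"dr":[0,0,0]},{"delta_pos":[0,-1,0],"dr":[0,0,0]},{"delta_pos":[0,-1,0],"dr":[0,0,0]},{"delta_pos":[0,-1,0],"dr":[0,0,0]},{"delta_pos":[0,-1,0],"dr":[0,0,0]},{"delta_pos":[0,-1,0],"dr":[0,0,0]}]'
```

```text
t: 2.65
eef_pos: [0.5584, 0.0524, 0.2458]
ee_rot: [-3.141, 0.0, -1.639]
force: [-0.3, 1.1, 1.0]
width: 0.0875
gripper_force: 0.0
t: 3.65
eef_pos: [0.5941, -0.2476, 0.2457]
ee_rot: [-3.141, -0.0, -1.639]
force: [0.9, 0.2, -0.1]
width: 0.0872
gripper_force: 0.0
```

```bash
python3 -m handwheel '[{"delta_pos":[0.1,-1,0],"dr":[0,0,0]},{"delta_pos":[0,-1,-0.5],"dr":[0,0,0]},{"delta_pos":[0,-1,-1],"dr":[0,0,0]},{"delta_pos":[0,-0.05,-1],"dr":[0,0,0]},{"delta_pos":[0,0,0],"dr":[0,0,0]}]'
python3 - <<'E'
from h import *
s=get_state(); C=calibration('wrist'); im=grab_frame('wrist')
print(s['eef_pos'],s['ee_rot'])
for f in (find_in,mark_of):
    for d in f('wrist','module')[:2]: print(f,d,onz('wrist',d['location'],0,C),onz('wrist',d['location'],.04,C))
save(im,'w1'); 
import json; json.dump({k:np.array(v).tolist() for k,v in C.items()},open('C1.json','w'))
E
```

```text
t: 4.15
eef_pos: [0.5943, -0.3377, 0.1655]
ee_rot: [3.134, 0.003, -1.642]
force: [-0.9, -0.2, -0.3]
width: 0.0873
gripper_force: 0.0
[ 0.59434553 -0.33774261  0.16553052] [ 3.13383365e+00  2.70223970e-03 -1.64184501e+00]
<function make.<locals>.keyed.<locals>.call at 0x7fe039a693a0> {'location': [253.5, 181.1], 'conf': 0.96} [ 0.5957 -0.3382  0.    ] [ 0.5949 -0.3478  0.04  ]
<function make.<locals>.keyed.<locals>.call at 0x7fe039a694e0> {'location': [252.9, 179.0], 'conf': 0.89} [ 0.5961 -0.3405  0.    ] [ 0.5953 -0.3498  0.04  ]
```

View pics/w1.png

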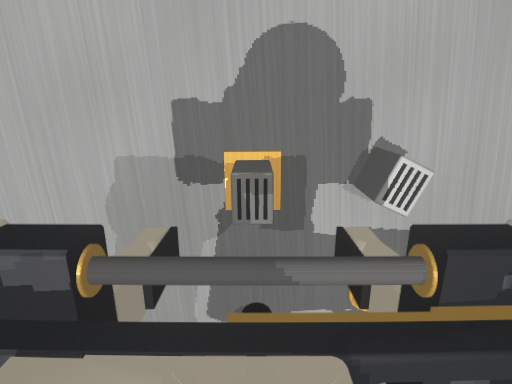

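The wrist view shows the module (brass foot centred at about (253,181)) squared up between the fingers. The footless block at (408,185) is well clear.

```bash
python3 -m handwheel '[{"delta_pos":[0.06,-0.06,-1],"dr":[0,0,0]},{"delta_pos":[0,0,-1],"dr":[0,0,0]},{"delta_pos":[0,0,-1],"dr":[0,0,0]},{"delta_pos":[0,0,-0.75],"dr":[0,0,0]},{"delta_pos":[0,0,0],"dr":[0,0,0]}]' -1 25 ; python3 -m handwheel '[{"delta_pos":[0,0,0],"dr":[0,0,0]},{"delta_pos":[0,0,0],"dr":[0,0,0]},{"delta_pos":[0,0,0],"dr":[0,0,0]},{"delta_pos":[0,0,0],"dr":[0,0,0]},{"delta_pos":[0,0,0],"dr":[0,0,0]},{"delta_pos":[0,0,0],"dr":[0,0,0]},{"delta_pos":[0,0,0],"dr":[0,0,0]},{"delta_pos":[0,0,0],"dr":[0,0,0]}]' 1 25
```

```text
t: 4.8
eef_pos: [0.5985, -0.3385, 0.0569]
ee_rot: [3.139, 0.001, -1.638]
force: [0.2, -0.6, 0.6]
width: 0.0879
gripper_force: 0.0
t: 5.6
eef_pos: [0.5988, -0.3396, 0.0581]
ee_rot: [3.141, 0.0, -1.639]
force: [-1.1, 0.3, 1.8]
width: 0.0336
gripper_force: 25.0
```

```bash
python3 -m handwheel '[{"delta_pos":[0,0,0.7],"dr":[0,0,0]},{"delta_pos":[0,0,1],"dr":[0,0,0]},{"delta_pos":[0,0,1],"dr":[0,0,0]},{"delta_pos":[0,0,1],"dr":[0,0,0]},{"delta_pos":[0,0,0.6],"dr":[0,0,0]},{"delta_pos":[0,0.5,0],"dr":[0,0,0]},{"delta_pos":[0,1,0],"dr":[0,0,1]},{"delta_pos":[0,1,0],"dr":[0,0,1]},{"delta_pos":[0,1,0],"dr":[0,0,1]},{"delta_pos":[0,1,0],"dr":[0,0,1]}]' 1 25; python3 -m handwheel '[{"delta_pos":[-0.1,1,0],"dr":[0,0,1]},{"delta_pos":[-0.1,1,0],"dr":[0,0,1]},{"delta_pos":[-0.1,1,0],"dr":[0,0,1]},{"delta_pos":[-0.1,1,0],"dr":[0,0,0]},{"delta_pos":[-0.1,1,0],"dr":[0,0,0]},{"delta_pos":[-0.1,1,0],"dr":[0,0,0]},{"delta_pos":[-0.1,0.65,0],"dr":[0,0,0]},{"delta_pos":[-0.1,0.3,0],"dr":[0,0,0]},{"delta_pos":[-0.1,0.2,-0.3],"dr":[0,0,0]},{"delta_pos":[0,0,-0.6],"dr":[0,0,0]}]'
```

```text
t: 6.6
eef_pos: [0.598, -0.2028, 0.1856]
ee_rot: [3.14, 0.001, -1.569]
force: [0.1, -0.1, -1.7]
width: 0.0341
gripper_force: 25.0
t: 7.6
eef_pos: [0.572, 0.0105, 0.1601]
ee_rot: [-3.14, 0.001, -1.516]
force: [-0.1, -0.6, -2.3]
width: 0.0338
gripper_force: 25.0
```

```bash
python3 -m handwheel '[{"delta_pos":[0,0,-1],"dr":[0,0,0]},{"delta_pos":[0,0,-1],"dr":[0,0,0]},{"delta_pos":[0,0,-0.7],"dr":[0,0,0]},{"delta_pos":[0,0,0],"dr":[0,0,0]}]'
python3 - <<'E'
from h import *
s=get_state(); C=calibration('wrist'); im=grab_frame('wrist'); save(im,'w2')
print(s['eef_pos'],s['ee_rot'],s['force'])
for d in mark_of('wrist','dock')[:2]: print(d,onz('wrist',d['location'],0,C))
for c in('top','scene'):
    im=grab_frame(c)
    for d in mark_of(c,'dock')[:1]+mark_of(c,'module')[:1]: print(c,d,onz(c,d['location'],0),onz(c,d['location'],.02))
    if c=='top': save(cv2.resize(im[80:240,20:260],(800,533),interpolation=cv2.INTER_CUBIC),'t2')
E
```

```text
t: 8.0
eef_pos: [0.569, 0.0086, 0.0751]
ee_rot: [3.134, -0.001, -1.519]
force: [-1.5, 0.4, -2.5]
width: 0.0337
gripper_force: 25.0
[0.56899941 0.00858218 0.07509468] [ 3.13449871e+00 -1.43229645e-03 -1.51876626e+00] [-1.52554677  0.35031667 -2.482444  ]
top {'location': [185.8, 154.6], 'conf': 0.85} [0.5769 0.0127 0.    ] [0.5741 0.0084 0.02  ]
scene {'location': [370.5, 185.4], 'conf': 0.76} [0.5675 0.0762 0.    ] [0.5827 0.0605 0.02  ]
scene {'location': [340.1, 191.8], 'conf': 0.96} [0.5556 0.017  0.    ] [0.5713 0.0033 0.02  ]
```

View pics/w2.png

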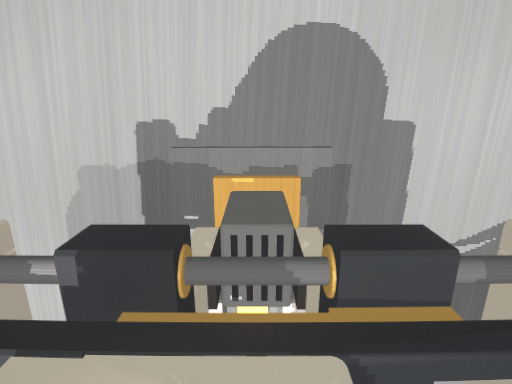

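View pics/t2.png

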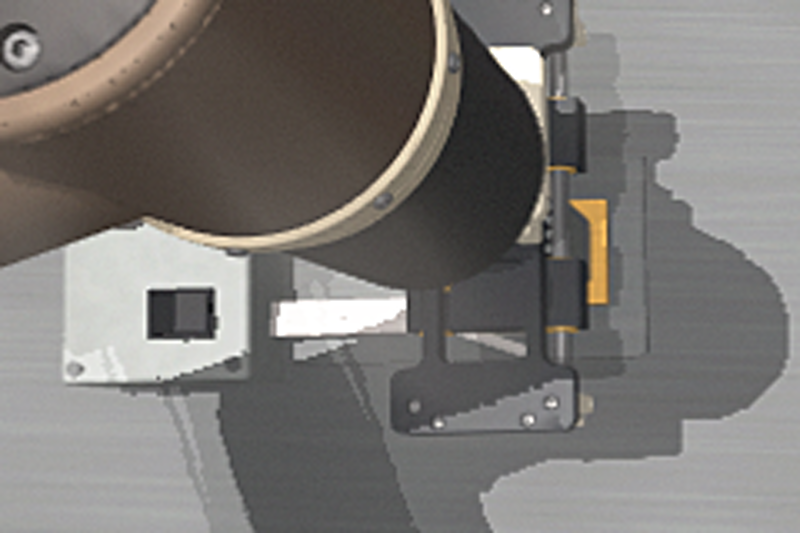

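The wrist view shows the rail's end edge level at row 147 (columns 171–332) and the foot's rear edge at row 177 (columns 214–300), so yaw matches. I'll turn these into the lateral offset.

Run:
```python
from h import *
C=calibration('wrist')
a,b=[onz('wrist',p,.006,C) for p in((171,147),(332.5,147.5))]; c,d=[onz('wrist',p,.0251,C) for p in((214,177),(300,177))]
print(a,b,c,d,np.linalg.norm(a-b),np.linalg.norm(c-d))
u=np.array([np.cos(np.radians(93)),np.sin(np.radians(93))]); v=np.array([-u[1],u[0]])
mr=((a+b)/2)[:2]; mf=((c+d)/2)[:2]
for n,e in(('rail',a-b),('foot',c-d)): print(n,np.degrees(np.arctan2(e[1],e[0])))
print('foot centre: along from mouth',(mf-mr)@u-.110+.030,'lateral',(mf-mr)@v, 'mouth',mr+.11*u)
```

```text
[ 0.6338 -0.0335  0.006 ] [ 0.5221 -0.0392  0.006 ] [ 0.6011 -0.0182  0.0251] [ 0.5456 -0.0212  0.0251] 0.1118453396436347 0.055581021940946704
rail 2.921243573460145
foot 3.0940580589171107
foot centre: along from mouth -0.0631320728476188 lateral 0.0037223021884259626 mouth [0.57219304 0.07349925]
```

```bash
python3 -m handwheel '[{"delta_pos":[0.08,0,-0.25],"dr":[0,0,0]},{"delta_pos":[0,0,-0.15],"dr":[0,0,0]},{"delta_pos":[0,0,-0.05],"dr":[0,0,0]},{"delta_pos":[0,0,0],"dr":[0,0,0]},{"delta_pos":[0,0,0],"dr":[0,0,0]}]'; python3 -m handwheel '[{"delta_pos":[0,0,-0.04],"dr":[0,0,0]},{"delta_pos":[0,0,0],"dr":[0,0,0]}]'
```

```text
t: 8.9
eef_pos: [0.5744, 0.0099, 0.0655]
ee_rot: [3.141, -0.0, -1.517]
force: [-0.3, 1.1, -2.0]
width: 0.0336
gripper_force: 25.0
t: 9.1
eef_pos: [0.5744, 0.0099, 0.0643]
ee_rot: [-3.142, 0.0, -1.517]
force: [-0.1, 0.3, -1.4]
width: 0.0335
gripper_force: 25.0
```

```bash
python3 -m handwheel '[{"delta_pos":[0,0,-0.03],"dr":[0,0,0]},{"delta_pos":[0,0,0],"dr":[0,0,0]}]'
python3 - <<'E'
from h import *
s=get_state(); C=calibration('wrist'); im=grab_frame('wrist'); print(s['eef_pos'],s['force'])
save(cv2.resize(im[120:240,130:370],(800,400),interpolation=cv2.INTER_CUBIC),'w3')
E
```

```text
t: 9.3
eef_pos: [0.5745, 0.0099, 0.064]
ee_rot: [-3.141, -0.0, -1.517]
force: [-2.0, -0.2, 3.5]
width: 0.0339
gripper_force: 25.0
[0.57450923 0.00992999 0.06397052] [-2.01843048 -0.15038216  3.45305379]
```

View pics/w3.png

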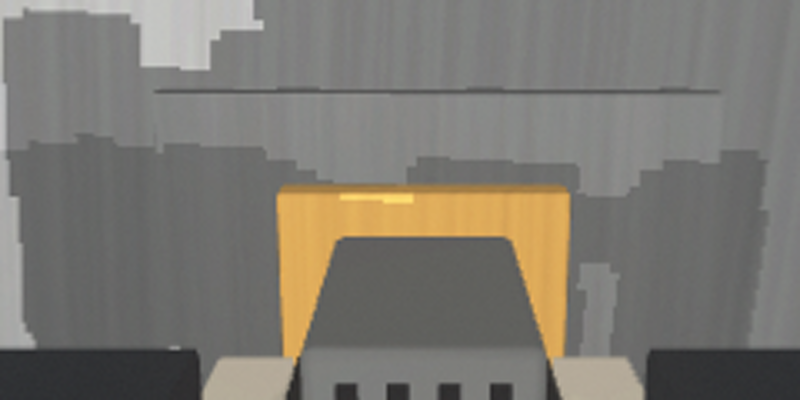

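Now settled with the foot on the floor: the rail's end edge spans crop columns 155–720 and the foot's top rear edge 278–570, so the module is slightly left of centre (+x).

Run:
```python
from h import *
C=calibration('wrist'); q=lambda x,y:(130+x*.3-.35,120+y*.3-.35)
a,b=[onz('wrist',q(*p),.006,C) for p in((155,90),(720,91))]; c,d=[onz('wrist',q(*p),.014,C) for p in((278,193),(570,193))]
u=np.array([np.cos(np.radians(93)),np.sin(np.radians(93))]); v=np.array([-u[1],u[0]])
mr=((a+b)/2)[:2]; mf=((c+d)/2)[:2]
print(a,b,c,d)
for n,e in(('rail',a-b),('foot',c-d)): print(n,np.degrees(np.arctan2(e[1],e[0])),np.linalg.norm(e))
print((mf-mr)@u-.110+.030,'lateral',(mf-mr)@v)
```

```text
[ 0.628  -0.0363  0.006 ] [ 0.5196 -0.042   0.006 ] [ 0.603  -0.0191  0.014 ] [ 0.5479 -0.0221  0.014 ]
rail 3.0100132931985777 0.10854975817568646
foot 3.1164753432481023 0.05518160925525815
-0.06156177645810351 lateral -0.0026185707206516956
```

```bash
python3 -m handwheel '[{"delta_pos":[-0.085,0,0.01],"dr":[0,0,0]},{"delta_pos":[-0.01,0.2,0],"dr":[0,0,0]},{"delta_pos":[-0.015,0.3,0],"dr":[0,0,0]},{"delta_pos":[-0.015,0.3,0],"dr":[0,0,0]},{"delta_pos":[-0.015,0.3,0],"dr":[0,0,0]},{"delta_pos":[-0.01,0.2,0],"dr":[0,0,0]},{"delta_pos":[0,0,0],"dr":[0,0,0]}]'; python3 -m handwheel '[{"delta_pos":[-0.01,0.2,0],"dr":[0,0,0]},{"delta_pos":[-0.015,0.3,0],"dr":[0,0,0]},{"delta_pos":[-0.01,0.2,0],"dr":[0,0,0]},{"delta_pos":[0,0,0],"dr":[0,0,0]}]'
```

```text
t: 10.05
eef_pos: [0.5702, 0.0504, 0.064]
ee_rot: [-3.141, 0.001, -1.516]
force: [-0.4, 2.4, 3.1]
width: 0.0341
gripper_force: 25.0
t: 10.45
eef_pos: [0.5689, 0.0706, 0.0639]
ee_rot: [-3.141, 0.0, -1.517]
force: [-1.8, 1.7, 7.1]
width: 0.0336
gripper_force: 25.0
```

```bash
python3 -m handwheel '[{"delta_pos":[-0.01,0.2,0],"dr":[0,0,0]},{"delta_pos":[-0.015,0.3,0],"dr":[0,0,0]},{"delta_pos":[-0.015,0.3,0],"dr":[0,0,0]},{"delta_pos":[-0.015,0.3,0],"dr":[0,0,0]},{"delta_pos":[-0.015,0.3,0],"dr":[0,0,0]},{"delta_pos":[-0.01,0.2,0],"dr":[0,0,0]},{"delta_pos":[0,0,0],"dr":[0,0,0]}]'; python3 -m handwheel '[{"delta_pos":[0,0.1,0],"dr":[0,0,0]},{"delta_pos":[-0.01,0.1,0],"dr":[0,0,0]},{"delta_pos":[0,0.1,0],"dr":[0,0,0]},{"delta_pos":[0,0,0],"dr":[0,0,0]}]'
```

```text
t: 11.15
eef_pos: [0.5665, 0.1187, 0.0639]
ee_rot: [-3.141, 0.0, -1.517]
force: [-2.5, 2.3, 6.3]
width: 0.0338
gripper_force: 25.0
t: 11.55
eef_pos: [0.5661, 0.1268, 0.0639]
ee_rot: [3.142, -0.0, -1.517]
force: [-0.4, -2.7, 6.1]
width: 0.034
gripper_force: 25.0
```

```bash
python3 -m handwheel '[{"delta_pos":[0,0.06,0],"dr":[0,0,0]},{"delta_pos":[0,0.06,0],"dr":[0,0,0]},{"delta_pos":[0,0,0],"dr":[0,0,0]}]'; python3 -m handwheel '[{"delta_pos":[0,0.06,0],"dr":[0,0,0]},{"delta_pos":[0,0,0],"dr":[0,0,0]}]'
```

```text
t: 11.85
eef_pos: [0.5662, 0.1303, 0.064]
ee_rot: [3.142, -0.0, -1.517]
force: [-0.1, -2.0, 6.0]
width: 0.0338
gripper_force: 25.0
t: 12.05
eef_pos: [0.5661, 0.132, 0.064]
ee_rot: [3.141, -0.0, -1.517]
force: [-0.7, -2.4, 5.4]
width: 0.0342
gripper_force: 25.0
```

```bash
python3 -m handwheel '[{"delta_pos":[0,0.06,0],"dr":[0,0,0]},{"delta_pos":[0,0.06,0],"dr":[0,0,0]},{"delta_pos":[0,0,0],"dr":[0,0,0]}]'
python3 - <<'E'
from h import *
for c in ('scene','wrist'):
    C=calibration(c); im=grab_frame(c)
    for q in('module','dock'):
        for d in mark_of(c,q)[:1]: print(c,q,np.round(d['location'],1),onz(c,d['location'],0.006 if q=='module' else 0,C),d['conf'])
    save(cv2.resize(im[80:260,290:490],(666,600),interpolation=cv2.INTER_CUBIC) if c=='scene' else im,c+'4')
E
```

```text
t: 12.35
eef_pos: [0.566, 0.1336, 0.0644]
ee_rot: [3.14, -0.003, -1.517]
force: [0.8, -12.1, 10.3]
width: 0.0337
gripper_force: 25.0
scene module [393.7 173.4] [0.5661 0.1304 0.006 ] 0.75
scene dock [369.3 185. ] [0.5656 0.0749 0.    ] 0.77
wrist module [255.1 214.7] [0.5665 0.1307 0.006 ] 0.67
wrist dock [258.1 124.4] [0.5677 0.0709 0.    ] 0.88
```

View pics/scene4.png

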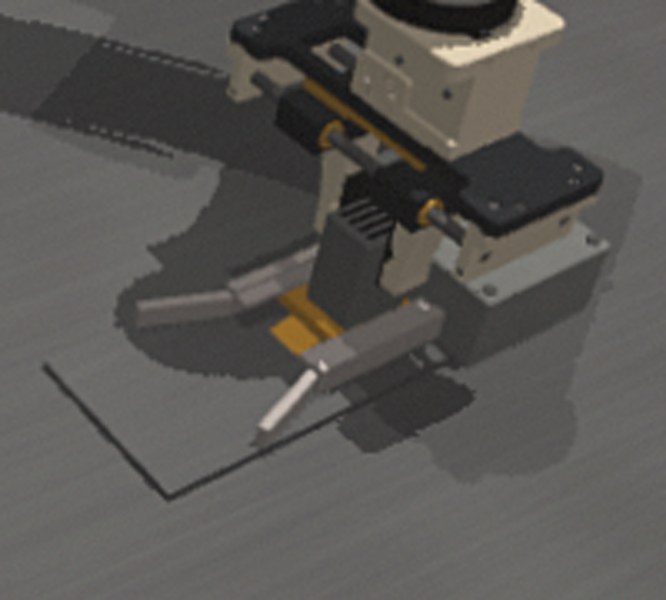

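The scene crop shows the module in the channel between the walls, with the brass catch at (300,335) just behind the foot. The y force jumped to -12 N, so it's against the stop. I'll push a touch more, then open.

```bash
python3 -m handwheel '[{"delta_pos":[0,0.05,0],"dr":[0,0,0]},{"delta_pos":[0,0,0],"dr":[0,0,0]}]'; python3 -m handwheel '[{"delta_pos":[0,0,0],"dr":[0,0,0]},{"delta_pos":[0,0,0],"dr":[0,0,0]},{"delta_pos":[0,0,0],"dr":[0,0,0]},{"delta_pos":[0,0,0],"dr":[0,0,0]},{"delta_pos":[0,0,0],"dr":[0,0,0]},{"delta_pos":[0,0,0.5],"dr":[0,0,0]},{"delta_pos":[0,0,1],"dr":[0,0,0]},{"delta_pos":[0,0,1],"dr":[0,0,0]},{"delta_pos":[0,0,1],"dr":[0,0,0]},{"delta_pos":[0,0,0],"dr":[0,0,0]}]' -1
python3 - <<'E'
from h import *
C=calibration('wrist'); im=grab_frame('wrist'); save(im,'w5'); np.save('w5',im)
for q in('module','dock'):
    for d in mark_of('wrist',q)[:1]: print(q,np.round(d['location'],1),onz('wrist',d['location'],0.006 if q=='module' else 0,C),d['conf'])
im=grab_frame('scene')
for q in('module','dock'):
    for d in mark_of('scene',q)[:1]: print(q,np.round(d['location'],1),onz('scene',d['location'],0.006 if q=='module' else 0),d['conf'])
E
```

```text
t: 12.85
eef_pos: [0.566, 0.1346, 0.0646]
ee_rot: [3.14, -0.004, -1.517]
force: [0.4, -15.4, 13.0]
width: 0.0337
gripper_force: 25.0
t: 13.85
eef_pos: [0.5684, 0.1386, 0.1733]
ee_rot: [-3.135, 0.003, -1.516]
force: [0.1, 0.6, 0.1]
width: 0.0878
gripper_force: 0.0
module [259.9 172.8] [0.5661 0.1298 0.006 ] 0.59
dock [259.9 113.1] [0.5695 0.0712 0.    ] 0.63
module [394.  173.8] [0.5672 0.1302 0.006 ] 0.82
dock [367.8 186.4] [0.5673 0.0702 0.    ] 0.77
```

View pics/w5.png

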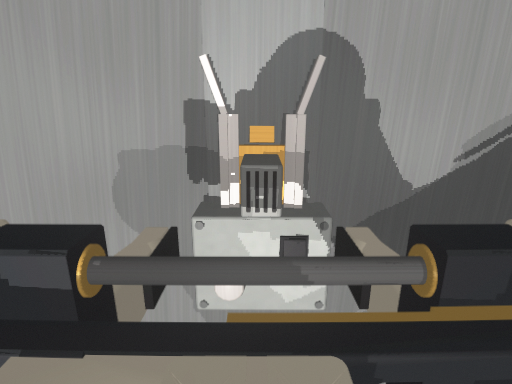

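The wrist view shows the module upright against the box. The full catch is visible (250–274, 126–142) with a small gap to the foot's rear edge (row 147). I'll check that gap close up.

Run:
```python
from h import *
C=calibration('wrist'); im=np.load('w5.npy'); save(cv2.resize(im[105:180,212:312],(800,600),interpolation=cv2.INTER_CUBIC),'w6')
ys=[(r,onz('wrist',(260,r),z,C)[1]) for r,z in((126,.006),(142,.011),(142,.006),(146.5,.014))]; print(ys, im[120:160,262].tolist()[4:30:1])
```

```text
[(126, np.float64(0.0809)), (142, np.float64(0.0956)), (142, np.float64(0.0962)), (146.5, np.float64(0.0995))] [[101, 103, 101], [122, 113, 97], [217, 165, 86], [218, 166, 88], [218, 166, 86], [217, 166, 87], [221, 168, 88], [220, 167, 87], [214, 161, 85], [217, 164, 84], [217, 166, 87], [220, 168, 87], [220, 168, 87], [218, 166, 86], [216, 164, 85], [219, 167, 87], [218, 165, 86], [217, 164, 85], [142, 114, 72], [102, 101, 100], [108, 101, 87], [147, 112, 61], [223, 172, 90], [225, 173, 91], [225, 173, 90], [224, 172, 89]]
```

View pics/w6.png

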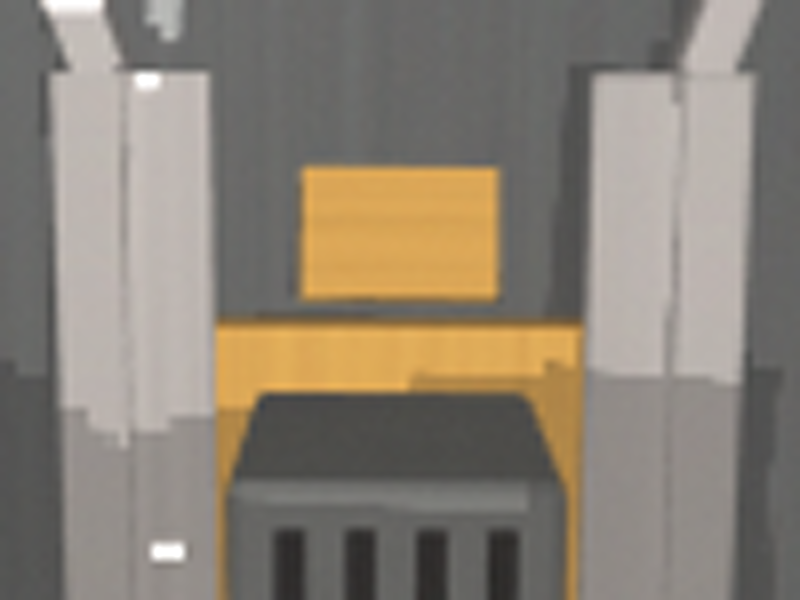

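The crop shows the catch clear behind the foot: its end is at row 300, the foot's rear edge at row 320, and the floor shows between them. The module is centred and straight, so I'm handing in.

```bash
python3 -c "
from station import *
print(job_done())"
```

```text
the job is handed in; nothing more can be done
None
```

The module is fully home against the box and released, the catch shows clear behind its foot in the last picture, the arm never came near the tube, and I handed the job in at about 14 s; no verdict was returned.

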